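# Seat the porous disc in the tall cartridge with the tamping rod

### The arm

A 6-joint arm with a two-finger parallel gripper is mounted at the origin on the work surface; the furniture and walls round the work are solid. World frame = base frame: x ahead of the robot, y to its left, z up, the work surface at z = 0. Lengths are in m, angles in rad, forces in N, time in s.
With the tool pointing down it reaches from about 0.35 to 0.975 m from the base axis. Payload 4.9 kg.
Tool frame: the origin (TCP) lies midway between the tips of the shut fingers; the grasp point (between the pads) lies 19 mm behind it; x points along the fingers, y is the direction in which the jaws open and shut, and the axes are right-handed (so a half turn about x gives the same grasp; the last joint's range is limited). The gripper opens to 85 mm and grips with 20 to 120 N. Pads are 22 mm wide; open, the fingers measure 114 mm over their backs; the gripper's body (76 mm by 85 mm) begins 54 mm behind the grasp point. The pads swing forward as they close: fully open they stand 13 mm farther back than shut.
Start: joints at [-1.345, 0.053, 1.613, -0, 1.476, -0.119], TCP at [0.211, -0.588, 0.231] pointing down, gripper open.
Joint ranges: [-3.01, 3.01], [-1.01, 2.22], [0.06, 2.58], [-1.02, 4.17], [0.09, 2.62], [-3.14, 3.14]. Speed limits (rad/s): [2.57, 2.57, 3.14, 3.14, 3.14, 3.14].

### API

Orientations are given as a unit quaternion [x, y, z, w].
In Python, from rig import status, get_image, calibration, manip, find_in, regions_of gives the robot as it stands. The module is installed in compiled form; this text tells all that it offers.
- The arm moves only by the tool servo_tool, never from a script. Its argument "increments" is a list of rows, each a list of 3 entries, a list of its own where there are three numbers: the shift along the tool's x, y, z scaled (see below), then the turn about the tool's x scaled (see below), then the closure, from 0 (fully open) to 1 (shut). A call has 1 to 5 rows; each row is the pose to reach, as a shift and turn from the pose measured when the call began, along the tool's axes at that moment; what a row does not reach only later rows make up. The controller multiplies each number of a shift by 0.2 m and each number of a turn by 45 degrees. A row lasts 1/10 s, in which the tool goes at most 50 mm and 8.59 degrees, less where a joint would pass 70% of its speed; a pose out of reach is approached as far as the arm can. A call with a number of a shift or a turn outside -1 to 1 is refused whole. A call with a gripper value outside its range is refused whole. The fingers move at their own pace and stop on an object; the grip force is fixed at half the most. Time passes only in rows, so rows that repeat a pose let the fingers close. It gives the time, the measured TCP pose, the force and the opening at its end, in the units of the state.
- status.read_state(): the state, without advancing time (a new reading comes with each control period).
- get_image(name): name is "side" or "top"; returns the picture (384x512x3 uint8, blue, green, red); there is no depth.
- calibration(name): a dict with "mtx" (3x3 intrinsics, pixels), "rvec" (rotation vector, rad) and "tvec" (3), from world to camera coordinates, as OpenCV has them. Camera axes: x right, y down, z forward; pixel columns grow to the right and rows downward; lengths in m; the calibration is good to about 2 mm. A picture is of the moment at which its call begins. calibration takes no time and is no camera call.
- manip.finish_job(): hands the job in, once; it reports no verdict.
Trained networks look in the newest picture that a camera, given by its name, has taken for a name from the list of things; names that differ only in an ending like _2 or _b are one class to them, and where a whole thing is asked for, a point or a joint stands for the part that bears it (a point fixed in the world has none). Each returns a list of dicts, best first, with "conf" (0 to 1); they miss things now and then, are a little off and sometimes report something else, mostly with a low value. They report only what shows in the picture. A call takes as long as a camera call. They do not tell look-alikes from the thing itself.
- find_in(thing, camera): "extent" ([left, top, right, bottom] in pixels, round what is visible of it).
- regions_of(thing, camera): "region" (384x512 bool, what is visible of it) and "extent" ([left, top, right, bottom] in pixels, round what is visible of it).
The state is a dict: "time": time; "joint_pos": joint angles; "dq": joint speeds; "joint_torque": joint torques, N m; "tool_pos": TCP position; "eef_rot": TCP orientation; "force": force on the tool from outside, world axes, zero at the start; "moment": the same for the moment, N m; "opening": finger opening in m.
Only numpy, scipy, OpenCV 4.12 (cv2) and the standard library are available. Lean on these libraries where they do the work, as an engineer would, in place of code of your own. Each camera call takes 0.05 s, during which the arm holds its last target.

### The job

Take the metal tamping rod out of its grey block and use it in the taller of the two clear cartridge barrels: push the white disc in it down until it bottoms, so that the black ring on the rod is level with the barrel's rim. Let go and leave the rod standing in the barrel.

Things in the scene. Friction and masses are not known exactly. Their poses are not given: they have to be found in the camera images.
- rod_handle (a point): handle centre of the loose upright tamping rod (about 90 g, 161 mm long): steel shaft 16 mm wide, ribbed aluminium handle on top 26 mm wide, 42 mm high. On the rod's axis (z, up), 140 mm above the tip, 21 mm below the top. The rod starts in a blind hole, 20 mm wide and 42 mm deep, of a fixed grey block 60x60x50 mm high; its tip is 8 mm above the table, so lift it over 42 mm to free it.
- rod_mark (a point): middle of the black ring round the rod's shaft (4 mm high), on the axis, 80 mm above the lower tip and 60 mm below rod_handle. z is the rod's axis, up.
- tall_rim (a point): centre of the mouth of the taller barrel, at its rim, 100 mm above the table; z up the bore. The barrel is an upright clear tube on a fixed white round foot 68 mm wide. Its bore is 22 mm wide; the top 14 mm flare out to 38 mm at the rim. A similar barrel only 72 mm high, with a disc of its own, stands elsewhere.
- tall_frit (a joint): how far the white disc (20 mm wide, 8 mm thick) in the taller barrel is pushed down, in m: at 0 its top face is 40 mm below the rim; at 0.040 it is on the bottom, its top face 80 mm below the rim. Starts at 0 to 0.010. Slides with about 5 N friction, plus 20 N per m/s, and stays where left; the bottom is a hard stop.
Mind the look-alikes: they are no part of the job. What is shaped like the part that bears rod_handle but turquoise is not meant. Leave any red look-alike of the part that bears tall_rim alone.

How it is judged:
By the outcome, as a careful person would: the job done as asked, in the order asked, and still so for the second after the job is handed in, with the robot touching nothing.
It also fails if it takes over 42 s, if anything falls off the work surface, if the arm or the gripper's body presses on something with over 40 N, if the wrist force passes 120 N, or if a joint passes its speed limit or range.

## Working session

There is one attempt and no reset: what is moved stays moved. The work goes in short steps, Python scripts to look and compute and a tool call to move; the robot and the scene stay as the last step left them, time stands still between calls to the robot, and variables do not carry over. Pictures are saved under pics/ and viewed, and the job is handed in when it is done.

Besides the shell and the picture viewer there is one more tool, called as a command line: name --argument value ..., lists and objects as JSON in quotes. servo_tool: Moves the arm, as the interface text tells. Shifts and turns lie within -1 to 1; 1 stands for 0.2 m of shift or 45 degrees of turn. Its arguments: {"type":"object","properties":{"increments":{"type":"array","items":{"type":"array"}}},"required":["increments"]}

```bash
mkdir -p pics
python3 - <<'E'
from rig import status, get_image, calibration, find_in
import cv2,numpy as np
s=status.read_state(); print(s)
for c in("side","top"):
    im=get_image(c); cv2.imwrite(f"pics/{c}0.png",im)
    k=calibration(c); R=cv2.Rodrigues(np.array(k["rvec"]))[0]; print(c,k["mtx"],(-R.T@np.array(k["tvec"]).ravel()),R[2])
    for t in("rod_handle","rod_mark","tall_rim","tall_frit"):
        for d in find_in(t,c): print(c,t,round(d["conf"],2),np.round(d["extent"],1))
E
```

```text
{'time': 0.0, 'joint_pos': array([-1.34498798e+00,  5.33963078e-02,  1.61429611e+00, -8.56766754e-07,
        1.47598535e+00, -1.18999389e-01]), 'dq': array([-5.00118212e-04, -1.52488977e-03,  3.83806454e-05, -2.36183131e-04,
        6.43606113e-04, -4.32194538e-05]), 'joint_torque': array([ 5.95931597e-04, -3.93671107e+01, -3.70182323e+01, -1.27379840e-04,
        7.11335932e-03,  1.78552938e-06]), 'tool_pos': array([ 0.21112051, -0.5876038 ,  0.23003729]), 'eef_rot': array([-0.69658405, -0.12204102,  0.69666335, -0.12056876]), 'force': array([-0.54182994,  1.12352348,  0.44774999]), 'moment': array([-0.05171617, -0.01323349, -0.00283243]), 'opening': 0.08577021765693799}
side [[379.50072973   0.         259.22043414]
 [  0.         379.50072973 193.53148894]
 [  0.           0.           1.        ]] [ 0.42314807 -0.76882726  0.53022997] [ 0.13197775  0.85155893 -0.50737488]
side rod_handle 0.93 [283.6 187.9 298.9 256.9]
side rod_handle 0.83 [267.1 160.  279.6 210.6]
side rod_mark 0.71 [267.4 159.5 277.1 211. ]
side rod_mark 0.66 [284.9 183.  302.9 255.1]
side tall_rim 0.78 [250.1 147.8 273.2 190. ]
side tall_rim 0.74 [207.6 159.9 236.4 200.4]
top [[401.67687566   0.         260.51485352]
 [  0.         401.67687566 190.11044404]
 [  0.           0.           1.        ]] [ 0.32947068 -0.04207945  1.01747103] [ 0.21405868 -0.02846477 -0.97640598]
top rod_handle 0.71 [282.4 152.6 294.6 177.6]
top rod_handle 0.46 [238.3 164.5 250.3 186.4]
top rod_mark 0.71 [240.9 166.4 248.9 188.4]
top rod_mark 0.59 [282.8 150.4 294.4 174.2]
top tall_rim 0.82 [167.5 220.6 199.5 247.7]
top tall_rim 0.71 [140.7 173.3 174.1 205.8]
```

View pics/side0.png

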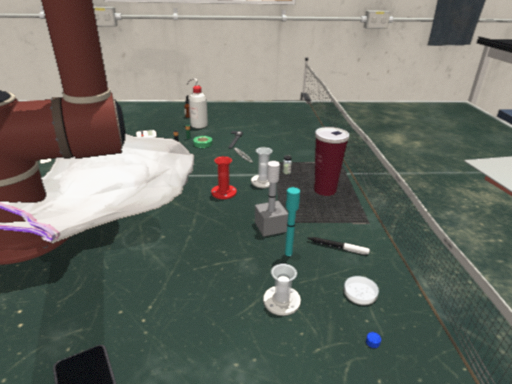

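View pics/top0.png

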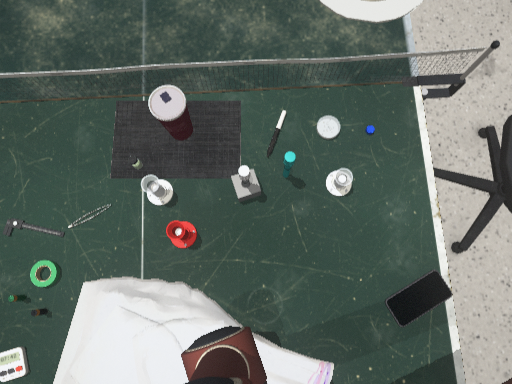

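Run:
```python
import cv2
a=cv2.imread("pics/side0.png")[130:270,190:340]; cv2.imwrite("pics/side0c.png",cv2.resize(a,None,fx=4,fy=4,interpolation=2))
a=cv2.imread("pics/top0.png")[130:270,120:320]; cv2.imwrite("pics/top0c.png",cv2.resize(a,None,fx=4,fy=4,interpolation=2))
```

```text
(no output)
```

View pics/side0c.png

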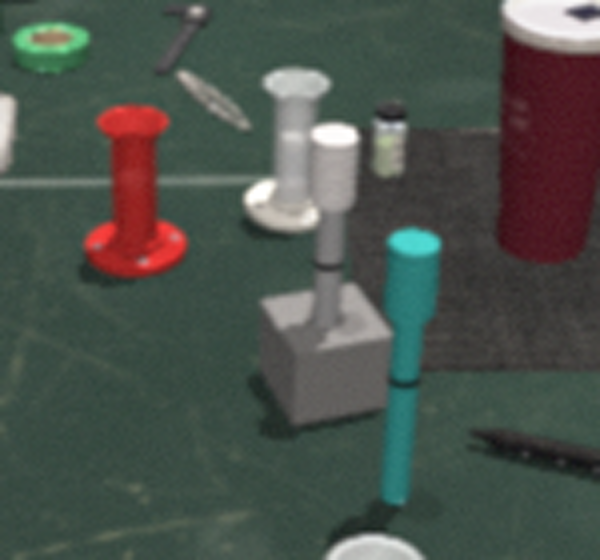

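View pics/top0c.png

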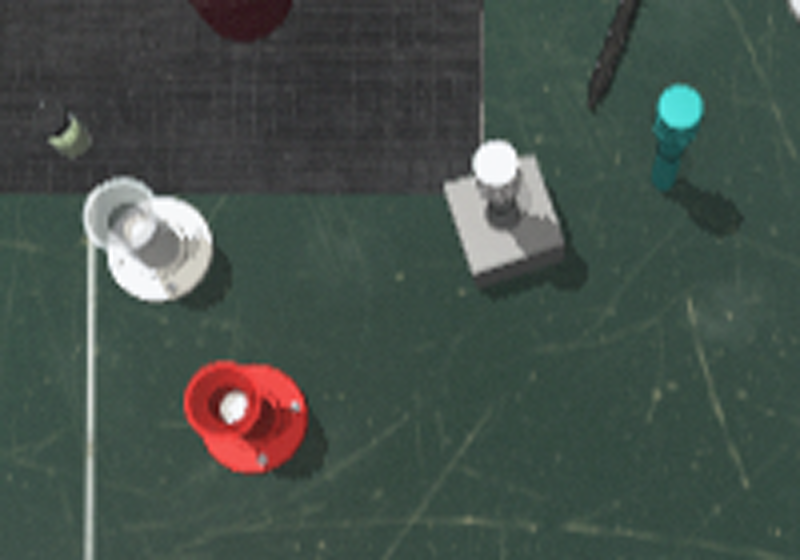

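The grey-block rod shows at side (273,165) and top (244,171). The tall clear barrel's rim is at side (264,151) and top (150,183). The near clear barrel, at side (284,272), is the short one. The turquoise rod and the red barrel are decoys.

```bash
cat > h.py <<'E'
import cv2,numpy as np
from rig import calibration
from scipy.spatial.transform import Rotation as Ro
def cam(c):
    k=calibration(c);R=cv2.Rodrigues(np.array(k["rvec"]))[0];return np.array(k["mtx"]),R,np.array(k["tvec"]).ravel()
def onz(c,p,z):
    K,R,t=cam(c);d=R.T@np.linalg.solve(K,[p[0],p[1],1]);o=-R.T@t;return o+d*(z-o[2])/d[2]
def tri(ps,pt):
    P=[np.c_[cam(c)[0]@cam(c)[1],cam(c)[0]@cam(c)[2]] for c in("side","top")]
    X=cv2.triangulatePoints(P[0],P[1],np.array(ps,float).reshape(2,1),np.array(pt,float).reshape(2,1)).ravel();return X[:3]/X[3]
def proj(c,X):
    K,R,t=cam(c);p=K@(R@np.array(X)+t);return p[:2]/p[2]
E
python3 - <<'E'
from h import *
from rig import status
f=lambda p,o:(np.array(p)+.5)/4-.5+o
S=np.array([190,130]);T=np.array([120,130])
for n,a,b,z in[("rodtop",(335,133),(496,162),.169),("rim",(296,84),(119,211),.1)]:
    print(n,onz("side",f(a,S),z),onz("top",f(b,T),z),tri(f(a,S),f(b,T)))
print("foot",onz("top",f((160,248),T),.008))
for n,p in [("decoy top",(680,106)),]: print(n,onz("top",f(p,T),.161))
print("red rim",onz("top",f((227,397),T),.1),"short",onz("top",(344,178),.072), onz("side",(284,270),.072))
for p in [(445,186),(535,158),(564,247),(476,276)]: print("blk",onz("top",f(p,T),.05))
s=status.read_state();print(Ro.from_quat(s["eef_rot"]).as_matrix())
E
```

```text
rodtop [ 0.56620059 -0.03535266  0.169     ] [ 0.5644455  -0.03566639  0.169     ] [ 0.56527075 -0.03571086  0.16896996]
rim [0.57986679 0.18366361 0.1       ] [0.58110437 0.1878672  0.1       ] [0.58116035 0.18836479 0.0979989 ]
foot [0.5786572  0.18635469 0.008     ]
decoy top [ 0.58616209 -0.14089207  0.161     ]
red rim [0.46405407 0.13355098 0.1       ] short [ 0.54174872 -0.27451026  0.072     ] [ 0.54880576 -0.26933196  0.072     ]
blk [ 0.58594491 -0.00155472  0.05      ]
blk [ 0.59698448 -0.05920768  0.05      ]
blk [ 0.53836899 -0.07015994  0.05      ]
blk [ 0.52692231 -0.01431318  0.05      ]
[[-5.30370356e-05  3.37996479e-01 -9.41147373e-01]
 [ 2.50405935e-05 -9.41147373e-01 -3.37996481e-01]
 [-9.99999998e-01 -4.14932201e-05  4.14520343e-05]]
```

Run:
```python
from h import *
print("cup lid",tri((332,134),(168,103)),"cup base", onz("side",(327,190),0), onz("top",(180,130),0.0))
print(onz("side",(327,195),0))
```

```text
cup lid [0.74416748 0.11643895 0.16941505] cup base [0.7542683  0.12126773 0.        ] [0.74289285 0.12222541 0.        ]
[0.74614499 0.09435713 0.        ]
```

servo_tool --increments '[[[0,-0.15,-0.2],0,0],[[0,-0.3,-0.4],0,0],[[0,-0.45,-0.6],0,0],[[0,-0.6,-0.8],0,0],[[0,-0.75,-0.98],0,0]]'

```text
time: 1.0
tool_pos: [0.3459, -0.379, 0.2315]
eef_rot: [0.697, 0.121, -0.696, 0.121]
force: [0.1, 0.2, 0.8]
opening: 0.0854
```

servo_tool --increments '[[[0,-0.15,-0.19],0,0],[[0,-0.3,-0.39],0,0],[[0,-0.45,-0.58],0,0],[[0,-0.6,-0.78],0,0],[[0,-0.7,-0.9],0,0]]'

```text
time: 1.5
tool_pos: [0.4693, -0.1837, 0.2318]
eef_rot: [0.697, 0.122, -0.696, 0.122]
force: [0.6, -0.8, -0.2]
opening: 0.0852
```

```bash
cat > go.py <<'E'
import sys
from h import *
from rig import status
s=status.read_state();R=Ro.from_quat(s["eef_rot"]).as_matrix()
print(s["tool_pos"],"inc",np.round(R.T@(np.array(list(map(float,sys.argv[1:4])))-s["tool_pos"])/.2,3)); print(np.round(R,4).tolist(),s["force"],s["opening"],s["time"],s["joint_pos"])
E
python3 go.py .565 -.036 .235
```

```text
[ 0.46926175 -0.18367114  0.2318407 ] inc [-0.015 -0.532 -0.701]
[[0.0017, 0.3401, -0.9404], [-0.0002, -0.9404, -0.3401], [-1.0, 0.0007, -0.0015]] [ 0.55241207 -0.78561111 -0.18137263] 0.08520384254726836 1.5 [-5.21229689e-01 -2.44495673e-01  1.88904058e+00  6.68976726e-04
  1.49550093e+00  7.02460435e-01]
```

servo_tool --increments '[[[0,-0.15,-0.2],0,0],[[0,-0.3,-0.4],0,0],[[0,-0.45,-0.6],0,0],[[-0.015,-0.532,-0.7],0,0],[[-0.015,-0.532,-0.7],0,0]]'

```text
time: 2.0
tool_pos: [0.5661, -0.033, 0.2354]
eef_rot: [0.697, 0.124, -0.695, 0.124]
force: [-0.5, -0.1, 0.0]
opening: 0.0854
```

```bash
python3 go.py .565 -.036 .129
python3 - <<'E'
from rig import get_image
import cv2
for c in("side","top"): cv2.imwrite(f"pics/{c}1.png",get_image(c))
a=cv2.imread("pics/side1.png")[60:270,190:390]; cv2.imwrite("pics/side1c.png",cv2.resize(a,None,fx=2.8,fy=2.8))
E
```

```text
[ 0.56605997 -0.03303266  0.23538854] inc [0.532 0.012 0.011]
[[0.0026, 0.3446, -0.9387], [0.0004, -0.9387, -0.3446], [-1.0, 0.0005, -0.0025]] [-0.49262002 -0.14546528  0.01380164] 0.08535546178580634 2.0 [-1.89967408e-01 -8.91705806e-02  1.74610905e+00  8.94112897e-04
  1.48221671e+00  1.02890893e+00]
```

View pics/side1c.png

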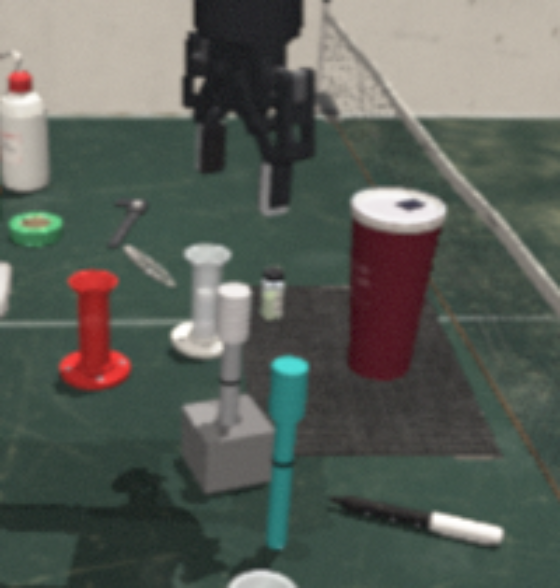

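View pics/top1.png

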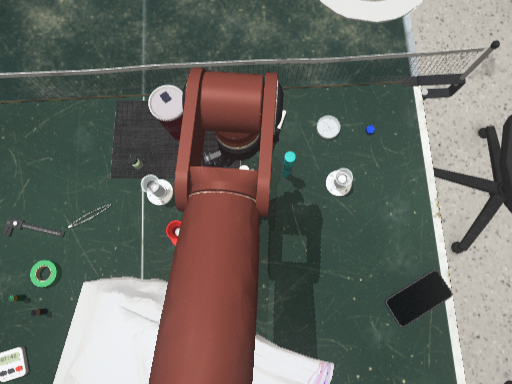

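```bash
python3 - <<'E'
from h import *
c=np.array([.566,-.033,.248]);y=np.array([.3446,-.9387,0])
for k in(-.0427,0,.0427): print(proj("side",c+k*y))
E
python3 go.py .565 -.036 .129
```

```text
[264.75778408 121.6300046 ]
[274.68609535 128.07992082]
[285.45939207 135.07878087]
[ 0.56472289 -0.03578386  0.23495482] inc [ 0.53   0.001 -0.   ]
[[0.0014, 0.3413, -0.9399], [-0.0007, -0.9399, -0.3413], [-1.0, 0.0011, -0.001]] [-0.22361061 -0.49025933 -0.27628901] 0.08533601048635242 2.1 [-1.94579390e-01 -9.09817956e-02  1.74852696e+00 -4.21057742e-04
  1.48257698e+00  1.02793378e+00]
```

servo_tool --increments '[[[0.2,0,0],0,0],[[0.4,0,0],0,0],[[0.54,0,0],0,0],[[0.54,0,0],0,0],[[0.54,0,0],0,0]]'

```text
time: 2.6
tool_pos: [0.5645, -0.037, 0.1273]
eef_rot: [0.697, 0.122, -0.696, 0.122]
force: [0.1, -1.1, -0.4]
opening: 0.0858
```

servo_tool --increments '[[[0,0,0],0,0.3],[[0,0,0],0,0.5],[[0,0,0],0,0.7],[[0,0,0],0,1],[[0,0,0],0,1]]'

```text
time: 3.1
tool_pos: [0.565, -0.0365, 0.1285]
eef_rot: [0.697, 0.122, -0.696, 0.122]
force: [-0.8, 1.8, 5.9]
opening: 0.0249
```

servo_tool --increments '[[[0,0,0],0,1],[[0,0,0],0,1],[[0,0,0],0,1],[[0,0,0],0,1],[[0,0,0],0,1]]'

```text
time: 3.6
tool_pos: [0.5651, -0.0366, 0.1285]
eef_rot: [0.697, 0.122, -0.696, 0.122]
force: [-0.1, 0.7, 0.5]
opening: 0.025
```

```bash
python3 go.py .565 -.036 .129
python3 - <<'E'
from rig import get_image
import cv2
a=get_image("side")[60:270,190:390]; cv2.imwrite("pics/side2c.png",cv2.resize(a,None,fx=2.8,fy=2.8))
E
```

```text
[ 0.56506225 -0.03660569  0.1285051 ] inc [-0.002 -0.003 -0.001]
[[0.0023, 0.3398, -0.9405], [-0.0001, -0.9405, -0.3398], [-1.0, 0.0008, -0.0021]] [-0.07643437  0.67794457  0.48642259] 0.024987258818423966 3.6 [-1.96305410e-01 -2.08016703e-03  1.84551439e+00  4.12922358e-04
  1.29589323e+00  1.02764126e+00]
```

View pics/side2c.png

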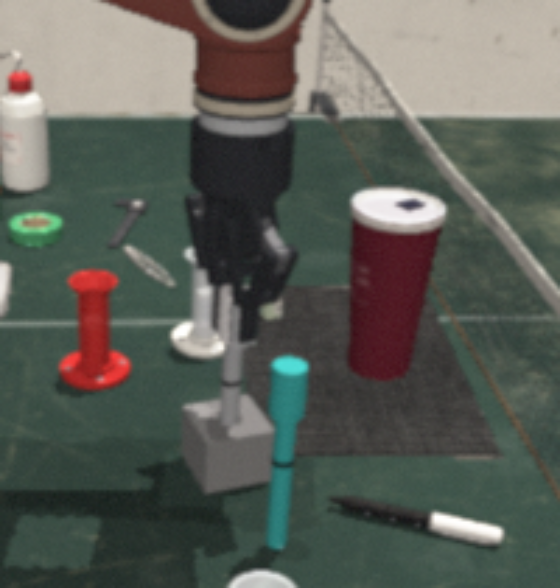

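The handle is gripped, with a 25 mm opening. The rod's shaft shows below the pads at crop (232,380). Next I lift straight up.

servo_tool --increments '[[[-0.1,0,0],0,1],[[-0.25,0,0],0,1],[[-0.4,0,0],0,1],[[-0.55,0,0],0,1],[[-0.65,0,0],0,1]]'

```text
time: 4.15
tool_pos: [0.5651, -0.0368, 0.2606]
eef_rot: [0.698, 0.121, -0.695, 0.122]
force: [0.5, -0.7, -2.0]
opening: 0.0246
```

```bash
python3 go.py .58 .187 .26
python3 - <<'E'
from rig import get_image
import cv2
a=get_image("side")[60:270,190:390]; cv2.imwrite("pics/side3c.png",cv2.resize(a,None,fx=2.8,fy=2.8))
E
```

```text
[ 0.56513842 -0.03676886  0.26057587] inc [ 0.002 -1.027 -0.45 ]
[[0.0042, 0.3398, -0.9405], [-0.0007, -0.9405, -0.3398], [-1.0, 0.0021, -0.0037]] [ 0.53801049 -0.74058946 -1.96099419] 0.024640759245767592 4.15 [-1.96447515e-01 -1.05589824e-01  1.71958889e+00  1.63640619e-04
  1.52334451e+00  1.02764364e+00]
```

View pics/side3c.png

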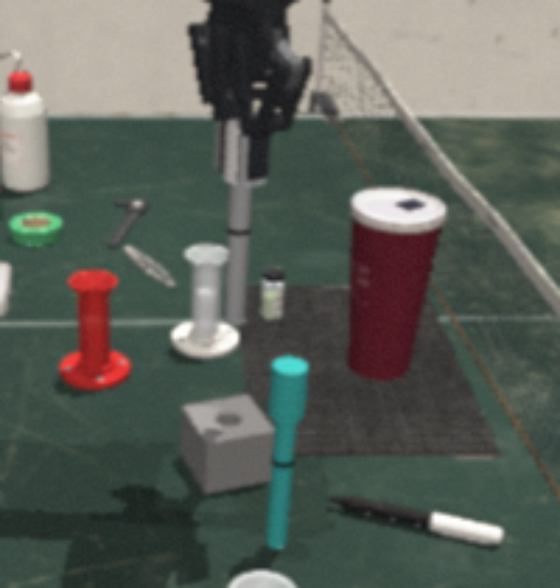

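Run:
```python
from h import *
g=lambda x,y:np.array([190,60])+(np.array([x,y])+.5)/2.8-.5
print("rim",onz("side",g(206,253.5),.1),"foot",onz("side",g(205,338),.008),tri(g(206,253.5),(149.4,182.4)))
for z in np.arange(.20,.24,.004): print(round(z,3),(proj("side",[.5651,-.0368,z])-[190,60]+.5)*2.8-.5)
print("tip");
for z in np.arange(.12,.15,.004): print(round(z,3),(proj("side",[.5651,-.0368,z])-[190,60]+.5)*2.8-.5)
```

```text
rim [0.57924415 0.18650313 0.1       ] foot [0.57995755 0.18050006 0.008     ] [0.58033756 0.18791396 0.09956819]
0.2 [234.96533612 253.12338683]
0.204 [235.18841673 248.28413003]
0.208 [235.41262134 243.42049043]
0.212 [235.63795847 238.5322833 ]
0.216 [235.86443672 233.61932201]
0.22 [236.09206477 228.68141806]
0.224 [236.32085142 223.71838101]
0.228 [236.55080552 218.73001849]
0.232 [236.78193604 213.71613615]
0.236 [237.01425202 208.67653766]
tip
0.12 [230.7273688  345.05702579]
0.124 [230.92963405 340.66931375]
0.128 [231.13286953 336.26055453]
0.132 [231.33708225 331.8305963 ]
0.136 [231.54227927 327.37928581]
0.14 [231.74846772 322.9064683 ]
0.144 [231.9556548  318.41198753]
0.148 [232.16384779 313.89568574]
```

servo_tool --increments '[[[0,-0.2,-0.09],0,1],[[0,-0.4,-0.18],0,1],[[0,-0.6,-0.27],0,1],[[0,-0.8,-0.36],0,1],[[0,-0.95,-0.42],0,1]]'

```text
time: 4.7
tool_pos: [0.5803, 0.1725, 0.2622]
eef_rot: [0.699, 0.121, -0.694, 0.123]
force: [0.3, -1.0, -1.0]
opening: 0.0248
```

servo_tool --increments '[[[0,-0.07,-0.03],0,1],[[0,-0.07,-0.03],0,1]]'

```text
time: 4.9
tool_pos: [0.5804, 0.1892, 0.2604]
eef_rot: [0.698, 0.122, -0.695, 0.125]
force: [-1.2, -0.1, -1.1]
opening: 0.0246
```

```bash
python3 go.py .58 .187 .26
python3 - <<'E'
from rig import get_image
import cv2
a=get_image("side");cv2.imwrite("pics/s4.png",a);a=a[60:270,190:390]; cv2.imwrite("pics/side4c.png",cv2.resize(a,None,fx=2.8,fy=2.8))
a=get_image("top");cv2.imwrite("pics/t4.png",a)
E
```

```text
[0.58044341 0.18917717 0.26041378] inc [0.002 0.009 0.006]
[[0.005, 0.3437, -0.9391], [-0.0023, -0.9391, -0.3437], [-1.0, 0.0039, -0.0039]] [-1.19628543 -0.10438035 -1.09000015] 0.02460205710381039 4.9 [ 1.94717298e-01  3.34707543e-04  1.61786086e+00 -3.25069945e-03
  1.51890770e+00  1.41486295e+00]
```

View pics/side4c.png

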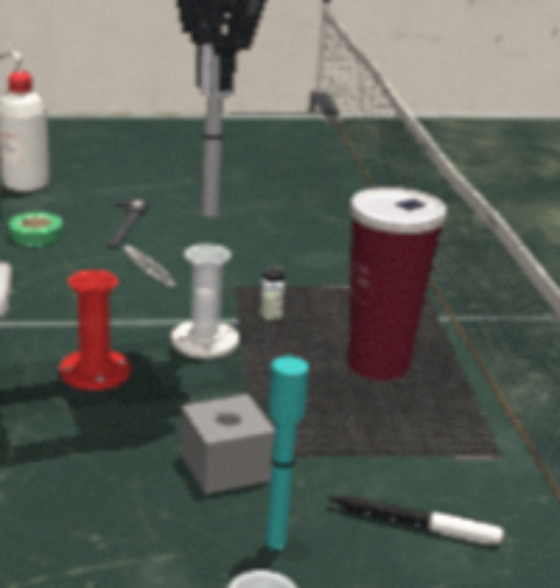

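View pics/t4.png

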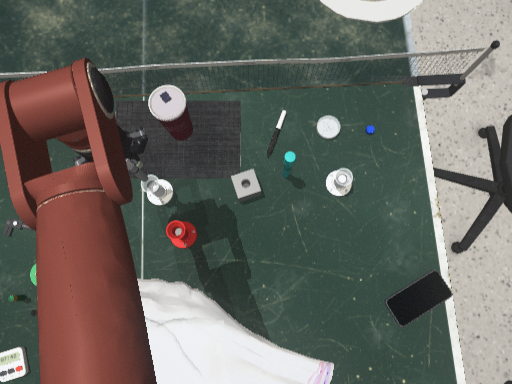

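Run:
```python
from h import *
a=cv2.imread("pics/s4.png").astype(int)
for r in list(range(100,138,3)):
    print(r,a[r,258:274].sum(1).tolist())
for z in np.arange(.13,.23,.02): print(round(z,3),proj("side",[.58,.1875,z]))
a=cv2.imread("pics/s4.png")[90:190,240:290];cv2.imwrite("pics/z4.png",cv2.resize(a,None,fx=6,fy=6,interpolation=0))
for r in (160,163,166,169,171): print(r,a[r-90,5:40].astype(int).sum(1).tolist())
```

```text
100 [498, 480, 489, 489, 469, 419, 354, 352, 359, 345, 350, 392, 460, 458, 416, 410]
103 [213, 213, 221, 217, 235, 277, 330, 358, 361, 358, 315, 241, 225, 213, 207, 204]
106 [213, 202, 200, 197, 217, 283, 334, 360, 371, 354, 312, 239, 203, 201, 210, 204]
109 [200, 206, 208, 196, 195, 203, 195, 192, 194, 193, 162, 174, 191, 202, 196, 200]
112 [206, 204, 212, 214, 240, 301, 339, 368, 361, 339, 294, 224, 210, 203, 204, 203]
115 [202, 196, 201, 207, 241, 307, 350, 373, 366, 330, 288, 224, 200, 196, 205, 199]
118 [203, 201, 198, 213, 255, 327, 350, 365, 354, 334, 276, 218, 201, 208, 204, 212]
121 [202, 208, 200, 209, 245, 317, 360, 364, 351, 319, 266, 205, 219, 211, 218, 221]
124 [224, 219, 216, 205, 250, 313, 354, 360, 350, 311, 260, 224, 212, 211, 214, 222]
127 [200, 209, 207, 207, 261, 317, 355, 363, 342, 306, 253, 210, 204, 200, 200, 205]
130 [212, 215, 202, 227, 273, 326, 360, 363, 338, 301, 236, 214, 209, 199, 212, 207]
133 [213, 214, 217, 224, 266, 324, 352, 352, 343, 299, 247, 217, 216, 220, 219, 228]
136 [223, 233, 237, 238, 278, 322, 352, 342, 327, 283, 244, 225, 222, 222, 209, 
[... 369 characters left out ...]
 217, 215, 207, 211, 200, 214, 215, 219, 223, 229, 289, 379, 477, 550, 579, 578, 559, 509, 469, 419, 350, 255, 214, 224, 216, 204, 189, 182, 183, 191, 193, 182]
166 [221, 220, 221, 212, 219, 217, 218, 223, 221, 223, 224, 218, 230, 289, 376, 434, 482, 514, 521, 516, 510, 463, 406, 333, 243, 213, 205, 213, 206, 205, 189, 188, 180, 178, 191]
169 [211, 215, 209, 225, 207, 214, 223, 221, 224, 211, 213, 209, 234, 296, 379, 436, 463, 481, 491, 487, 469, 433, 380, 329, 249, 213, 203, 210, 205, 205, 195, 181, 186, 186, 182]
171 [204, 214, 211, 201, 211, 213, 217, 214, 217, 217, 220, 210, 232, 300, 381, 432, 465, 483, 479, 482, 464, 431, 377, 308, 233, 207, 200, 209, 211, 195, 182, 185, 174, 175, 181]
```

View pics/z4.png

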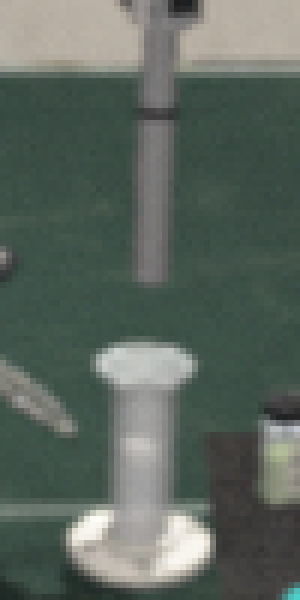

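```bash
python3 go.py .579 .187 .228
```

```text
[0.580942   0.18695578 0.26113556] inc [ 0.166 -0.004  0.01 ]
[[0.0061, 0.3409, -0.9401], [-0.003, -0.9401, -0.3409], [-1.0, 0.0049, -0.0047]] [-0.12124986 -0.40282903 -0.61273944] 0.024486249330543712 5.0 [ 1.91338219e-01 -1.03712014e-03  1.61804228e+00 -4.06786236e-03
  1.51919265e+00  1.41445987e+00]
```

servo_tool --increments '[[[0.08,0,0.01],0,1],[[0.165,0,0.01],0,1],[[0.165,0,0.01],0,1]]'

```text
time: 5.3
tool_pos: [0.577, 0.1847, 0.223]
eef_rot: [-0.696, -0.12, 0.697, -0.123]
force: [-0.9, -0.6, -1.6]
opening: 0.0244
```

```bash
python3 - <<'E'
from rig import get_image
import cv2
a=get_image("side");cv2.imwrite("pics/s5.png",a);a=a[90:190,240:290];cv2.imwrite("pics/z5.png",cv2.resize(a,None,fx=6,fy=6,interpolation=0))
b=get_image("top");b=b[120:220,110:230];cv2.imwrite("pics/z5t.png",cv2.resize(b,None,fx=5,fy=5,interpolation=0))
E
python3 go.py .579 .187 .228
```

```text
[0.57858435 0.18532799 0.22640164] inc [-0.008 -0.007 -0.005]
[[0.0033, 0.34, -0.9404], [-0.0036, -0.9404, -0.34], [-1.0, 0.0045, -0.0019]] [ 0.02072677 -0.51495213 -0.20570225] 0.02474273203554525 5.4 [ 0.18946738  0.01343066  1.66130702 -0.00416199  1.46424913  1.41380916]
```

View pics/z5.png

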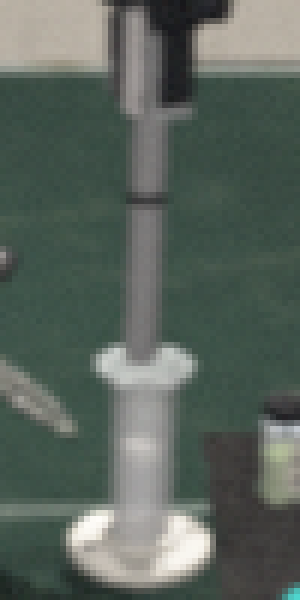

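View pics/z5t.png

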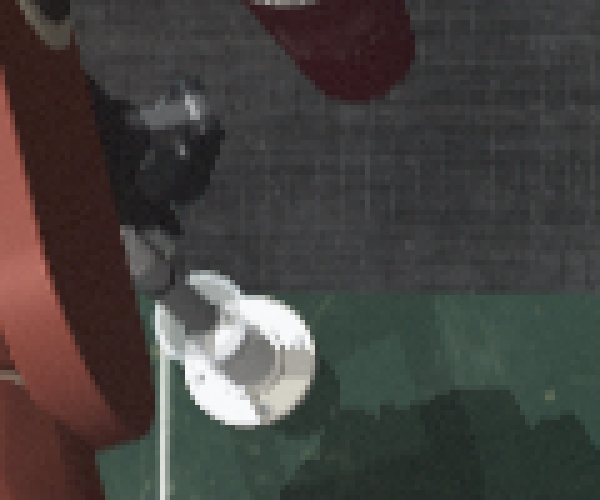

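servo_tool --increments '[[[0.0,-0.006,-0.008],0,1],[[0.05,-0.006,-0.008],0,1],[[0.1,-0.006,-0.008],0,1],[[0.15,-0.006,-0.008],0,1],[[0.17,-0.006,-0.008],0,1]]'

```text
time: 5.9
tool_pos: [0.5788, 0.1868, 0.1901]
eef_rot: [-0.696, -0.121, 0.697, -0.124]
force: [0.1, 0.6, -1.0]
opening: 0.0246
```

```bash
cat > look.py <<'E'
from rig import get_image
import cv2,sys
n=sys.argv[1]
a=get_image("side");cv2.imwrite(f"pics/s{n}.png",a);a=a[90:190,240:290];cv2.imwrite(f"pics/z{n}.png",cv2.resize(a,None,fx=6,fy=6,interpolation=0))
E
python3 look.py 6
python3 go.py .5795 .187 .15
```

```text
[0.57871641 0.18672027 0.18989023] inc [ 0.199 -0.001 -0.004]
[[-0.0001, 0.3401, -0.9404], [-0.0043, -0.9404, -0.3401], [-1.0, 0.004, 0.0015]] [ 0.25789965 -1.55702919 -1.4983184 ] 0.024720173494448935 5.95 [ 0.19170487  0.04235098  1.6935345  -0.00422411  1.40657508  1.41619857]
```

View pics/z6.png

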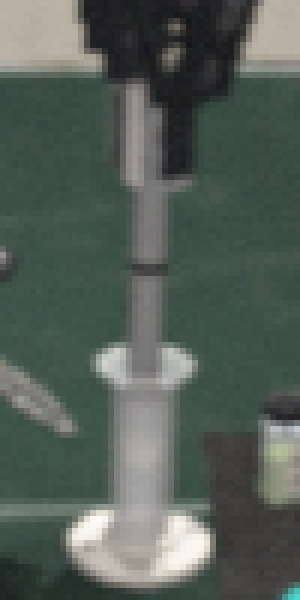

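The tip is in the bore: ring at crop (149,268), rim at (146,360), low side force. Now I push down.

servo_tool --increments '[[[0.03,0,-0.003],0,1],[[0.06,0,-0.003],0,1],[[0.09,0,-0.003],0,1],[[0.12,0,-0.003],0,1],[[0.14,0,-0.003],0,1]]'

```text
time: 6.45
tool_pos: [0.5798, 0.1871, 0.1628]
eef_rot: [0.697, 0.121, -0.696, 0.123]
force: [-0.7, 0.8, 5.2]
opening: 0.0247
```

servo_tool --increments '[[[0.02,0,0],0,1],[[0.04,0,0],0,1],[[0.06,0,0],0,1],[[0.075,0,0],0,1],[[0.075,0,0],0,1]]'

```text
time: 6.95
tool_pos: [0.5796, 0.187, 0.147]
eef_rot: [0.697, 0.121, -0.696, 0.123]
force: [-0.8, 1.5, 1.0]
opening: 0.0246
```

```bash
python3 look.py 7
python3 go.py .5795 .187 .1405
```

```text
[0.5795688  0.18694373 0.14701895] inc [ 0.033 -0.001  0.   ]
[[0.0008, 0.3401, -0.9404], [-0.0038, -0.9404, -0.3401], [-1.0, 0.0038, 0.0006]] [-0.77811475 -0.08117931  1.63957525] 0.02476629863051359 7.0 [ 0.1916551   0.08050744  1.72778023 -0.00396722  1.33327253  1.41637231]
```

View pics/z7.png

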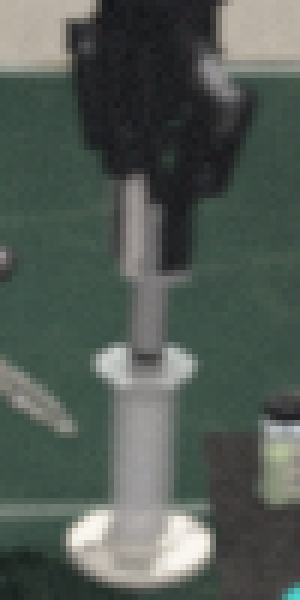

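servo_tool --increments '[[[0.007,0,0],0,1],[[0.014,0,0],0,1],[[0.02,0,0],0,1],[[0.02,0,0],0,1]]'

```text
time: 7.4
tool_pos: [0.5796, 0.187, 0.1429]
eef_rot: [0.697, 0.121, -0.696, 0.123]
force: [-0.6, 0.7, 3.1]
opening: 0.0246
```

servo_tool --increments '[[[0.005,0,0],0,1],[[0.01,0,0],0,1],[[0.01,0,0],0,1]]'

```text
time: 7.7
tool_pos: [0.5796, 0.187, 0.1408]
eef_rot: [0.697, 0.121, -0.696, 0.123]
force: [-0.7, -0.2, 3.8]
opening: 0.0248
```

servo_tool --increments '[[[0.005,0,0],0,1],[[0.01,0,0],0,1],[[0.01,0,0],0,1]]'

```text
time: 8.0
tool_pos: [0.5802, 0.1871, 0.1404]
eef_rot: [0.697, 0.121, -0.696, 0.123]
force: [-1.5, 0.4, 8.4]
opening: 0.0247
```

```bash
python3 look.py 8
python3 go.py .5795 .187 .1405
```

```text
[0.58021881 0.1871309  0.14043164] inc [-0.    -0.001  0.004]
[[0.0023, 0.3401, -0.9404], [-0.0033, -0.9404, -0.3401], [-1.0, 0.0039, -0.0011]] [-1.19519602 -0.47132043  9.20127659] 0.024779426140573324 8.05 [ 0.19167906  0.08731061  1.73212844 -0.00381214  1.32048398  1.41637153]
```

View pics/z8.png

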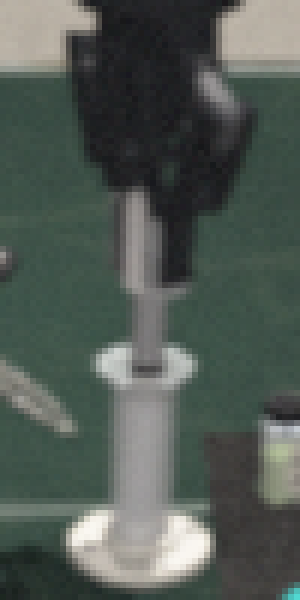

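servo_tool --increments '[[[0.007,0,0],0,1],[[0.014,0,0],0,1],[[0.014,0,0],0,1]]'

```text
time: 8.35
tool_pos: [0.5809, 0.1873, 0.1403]
eef_rot: [0.698, 0.121, -0.695, 0.123]
force: [-3.6, -0.3, 13.4]
opening: 0.0249
```

servo_tool --increments '[[[0,0,0.004],0,1],[[0,0,0.004],0,0.6],[[0,0,0.004],0,0.5],[[0,0,0.004],0,0.3],[[0,0,0.004],0,0]]'

```text
time: 8.85
tool_pos: [0.5798, 0.1869, 0.1396]
eef_rot: [0.697, 0.121, -0.696, 0.123]
force: [0.0, -0.6, -0.0]
opening: 0.07
```

servo_tool --increments '[[[0,0,0],0,0],[[0,0,0],0,0],[[0,0,0],0,0],[[0,0,0],0,0],[[0,0,0],0,0]]'

```text
time: 9.35
tool_pos: [0.5799, 0.187, 0.1396]
eef_rot: [0.697, 0.121, -0.696, 0.123]
force: [0.2, 0.7, 0.3]
opening: 0.0856
```

```bash
python3 look.py 9
python3 go.py .5795 .187 .26
```

```text
[0.57985631 0.18692879 0.13959538] inc [-0.602  0.001  0.001]
[[0.0027, 0.3401, -0.9404], [-0.0032, -0.9404, -0.3401], [-1.0, 0.004, -0.0015]] [ 0.48720021  0.27120771 -0.14140873] 0.08540770052368728 9.4 [ 0.19146836  0.08693346  1.73400445 -0.00382106  1.31857343  1.4161845 ]
```

View pics/z9.png

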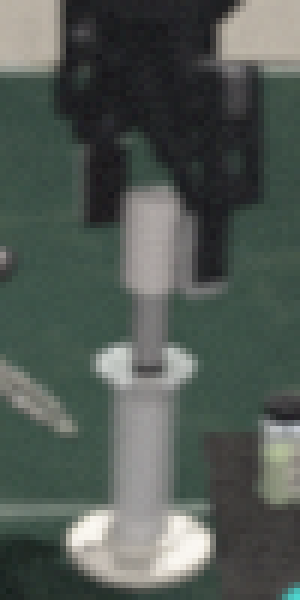

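The gripper is open and the rod stands, with its ring at crop (148,369) inside the rim ellipse (146,365). Now I retreat straight up.

servo_tool --increments '[[[-0.05,0,0],0,0],[[-0.2,0,0],0,0],[[-0.4,0,0],0,0],[[-0.6,0,0],0,0],[[-0.75,0,0],0,0]]'

```text
time: 9.9
tool_pos: [0.5801, 0.1876, 0.2939]
eef_rot: [0.699, 0.121, -0.694, 0.123]
force: [0.3, -0.3, -0.8]
opening: 0.0858
```

servo_tool --increments '[[[0,0.1,0],0,0],[[0,0.3,0.05],0,0],[[0,0.5,0.1],0,0],[[0,0.7,0.1],0,0],[[0,0.7,0.1],0,0]]'

```text
time: 10.4
tool_pos: [0.6098, 0.0451, 0.2954]
eef_rot: [0.699, 0.118, -0.694, 0.122]
force: [0.2, -0.4, -0.9]
opening: 0.0851
```

```bash
python3 look.py 10
python3 - <<'E'
from h import *
from rig import get_image
b=get_image("top");cv2.imwrite("pics/t10.png",b);b=b[130:220,110:230];cv2.imwrite("pics/z10t.png",cv2.resize(b,None,fx=5,fy=5,interpolation=0))
for z in(.098,.1,.102,.16,.181): print(z,(proj("side",[.58,.187-.008*(z<.15),z])-[240,90]+.5)*6)
print((proj("side",[.58,.187,.1])-[240,90]+.5)*6)
E
python3 go.py .5795 .187 .26
```

```text
0.098 [146.42604613 374.88348326]
0.1 [146.55417016 370.89171305]
0.102 [146.682543   366.89219118]
0.16 [147.81507913 240.93729259]
0.181 [149.22059239 196.19302325]
[143.95606718 363.78826374]
[0.60901955 0.04853194 0.29511332] inc [ 0.173 -0.702 -0.094]
[[0.0074, 0.3386, -0.9409], [-0.002, -0.9409, -0.3386], [-1.0, 0.0043, -0.0063]] [ 0.09946402 -0.28427069 -0.48841754] 0.08528909206565369 10.5 [-0.04146972 -0.01502667  1.57606922 -0.00164992  1.57308441  1.18386936]
```

View pics/z10.png

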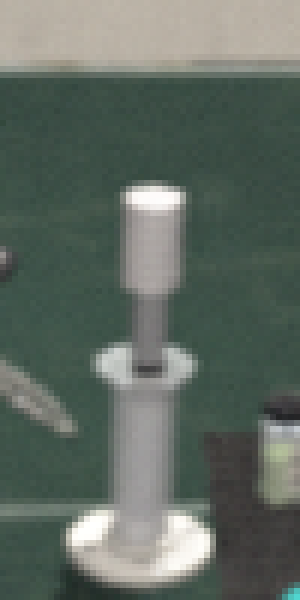

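View pics/z10t.png

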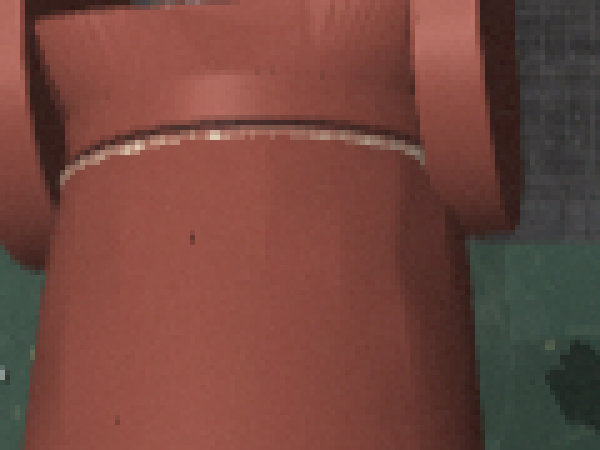

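The ring sits at crop row 370, where z = 0.100 is predicted. The rod's top is at row ~197, where 0.181 is predicted. Both match, so I'm handing in.

```bash
python3 -c "
from rig import manip
print(manip.finish_job())"
```

```text
the job is handed in; nothing more can be done
None
```

The tamping rod is standing released in the taller clear barrel, with the white disc pushed to the bottom. I handed the job in at about 10.5 s of the 42 s allowed.

- **Disc on the bottom:** the tool stopped going down at z = 0.140, where the given sizes put the bottom. Pressing further raised the force from about 4 N to 13 N without moving it.
- **Ring level with the rim:** in the last side picture the black ring lies where a height of 100 mm projects. The rod's top lies where 181 mm projects.
- **Rod left standing:** it stayed upright after release, with the gripper open and well clear of it.
- **What I could not check:** in the last top picture the arm hid the barrel, so the final check rests on the side camera and the force and position readings.
- **Where the cameras disagreed:** their positions differed by 1–2 mm. That was within the barrel's clearance, and the rod went in with very little side force.

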